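# Count three control knobs through the gate of the counting board

## Robot

A 6-joint arm with a two-finger parallel gripper is mounted at the origin on the work surface. World frame = base frame: x ahead of the robot, y to its left, z up, the work surface at z = 0. Lengths are in m, angles in rad, forces in N, time in s.
With the tool pointing down it reaches from about 0.3 to 1 m from the base axis. Payload 5.1 kg.
Tool frame: the origin (TCP) lies midway between the tips of the shut fingers; the grasp point (between the pads) lies env.grip_depth behind it (env.grip_depth is the distance from the TCP to the grasp point, in m); z points along the fingers, y is the direction in which the jaws open and shut (so a half turn about z gives the same grasp; the last joint's range is limited). The gripper opens to 95 mm and grips with 3 to 60 N. Pads are 20 mm wide; open, the fingers measure 119 mm over their backs; the gripper's body (75 mm by 180 mm) begins 59 mm behind the grasp point.
Start: joints at [-1.241, 0.124, 1.65, -0, 1.367, -0.083], TCP at [0.261, -0.595, 0.215] pointing down, gripper open.
Joint ranges: [-2.61, 2.61], [-1.02, 2.33], [0.03, 2.71], [-1.35, 4.49], [0.32, 2.68], [-2.91, 2.91]. Speed limits (rad/s): [2.57, 2.57, 3.14, 3.14, 3.14, 3.14].

## Interface

Orientations are given as a unit quaternion [x, y, z, w].
In Python, from cell import env gives the robot as it stands. The module is installed in compiled form; this text tells all that it offers.
- The arm moves only by the tool play_rows, never from a script. Its argument "commands" is one flat list of numbers, 7 for each row, row after row: the turn, a rotation vector about the tool's x, y, z in degrees, then the shift along the tool's x, y, z in mm, then the opening, from 0 (shut) to 1 (fully open). A call has exactly 8 rows; each row is the pose to reach, as a shift and turn from the pose commanded when the call began, along the tool's axes at that moment; what a row does not reach only later rows make up. A row lasts 1/10 s, in which the tool goes at most 50 mm and 8.59 degrees, less where a joint would pass 70% of its speed; a pose out of reach is approached as far as the arm can. A call with a gripper value outside its range is refused whole. The fingers move at their own pace and stop on an object; "force" is the grip in N (left out, the last holds). Time passes only in rows, so rows that repeat a pose let the fingers close, or fill a call up. It gives the time, the measured TCP pose, the force and the opening at its end, in the units of the state.
- env.get_state(): the state, without advancing time (a new reading comes with each control period).
- env.capture(name): name is "side" or "top" or "wrist"; returns the picture (420x560x3 uint8, red, green, blue); there is no depth.
- env.camera_info(name): a dict with "mtx" (3x3 intrinsics, pixels), "rvec" (rotation vector, rad) and "tvec" (3), from world to camera coordinates, as OpenCV has them; the wrist camera has in their place "tool_from_camera" (4x4, takes a point from camera to tool coordinates, whose origin is the TCP and whose axes are the flange's). Camera axes: x right, y down, z forward; pixel columns grow to the right and rows downward; lengths in m; the calibration is good to about 2 mm. The wrist camera is an equidistant fisheye: a pixel r from the principal point sees the ray r / f radians off the axis. A picture is of the moment at which its call begins: read the wrist's pose just before it. camera_info takes no time and is no camera call.
- env.hand_in(): hands the job in, once; it reports no verdict.
The state is a dict: "time_s": time; "joints": joint angles; "joint_velocities": joint speeds; "joint_torque": joint torques, N m; "tcp_pos": TCP position; "tool_rot": TCP orientation; "contact_force": force on the tool from outside, world axes, zero at the start; "wrist_torque": the same for the moment, N m; "opening": finger opening in m.
Only numpy, scipy, OpenCV 4.12 (cv2) and the standard library are available. Lean on these libraries where they do the work, as an engineer would, in place of code of your own. Each camera call takes 0.05 s, during which the arm holds its last target. There are 200 camera calls.

## Task

Count one guitar's set of knobs into the parts bin: with your fingertips, gently sweep the three loose metal control knobs along the counting board and through the narrow gate at the end of the funnel, one at a time, so that each drops through the slot and lies in the bin before the next one goes through. Only push them along the deck: do not pinch them or pick them up. Leave the two potentiometers on the deck, and the solder spool and the bottle on the bench, where they are, and finish with your hand clear of everything.

Things in the scene. Friction and masses are not known exactly. Their poses are not given: they have to be found in the camera images.
- board: Fixed counting board: plywood deck, top 85 mm above the bench, fences 18 mm high. Origin on the bench under mid-deck, z up. In its frame (mm) the clear deck is x -155 to 155, y -43 to 145. From x +-75, y -49 two smooth metal guides, 18 mm high, run straight in to the gate at x +-18, y -122: knobs are swept towards the board's -y. Friction about 0.6 on the deck, 0.2 on the guides.
- gate (a point): Middle of the gate's inner side at deck-top height: a gap 36 mm wide along the board's x between the ends of the guides, open above; one knob fits with 5 mm to spare each side. Same axes as the board; the way through is -y. The jambs are 4 mm thick and the deck ends 3 mm beyond this point, so a knob whose middle is pushed 4 mm or more past it tips into the slot.
- slot (a point): Middle of the open drop slot just beyond the gate, at deck-top height: 48 mm wide (x) by 44 mm long (y), between two aluminium cheeks 18 mm high and ended by a wood rail as high. Same axes as the board.
- bin (a point): Middle of the inner floor, 3 mm above the bench, of the grey open parts bin under the board's nose: inside 110 mm (x) by 154 mm (y), walls 55 mm high. The slot is over its inner half; the rest stands out beyond the end rail. Same axes as the board.
- knob_1: A control knob: plain bare-metal knurled cylinder, 25 mm diameter, 17 mm high, about 22 g, standing loose on the deck. Origin at the centre of its underside, z up its axis.
- knob_2: A second knob, the same as knob_1.
- knob_3: A third knob, the same as knob_1.
- pot_1: A potentiometer to be left alone: flat metal can 24 mm diameter and 10 mm high with a thin brass shaft standing up to 29 mm and three solder lugs reaching out to 23 mm from the axis; it stands loose on the deck near a back corner. Origin at the centre of its underside.
- pot_2: A second potentiometer, the same as pot_1, near the other back corner of the deck.
- spool: A solder spool, 52 mm diameter, 48 mm high, standing on the bench to the right of the board (-y side); leave alone. Origin at the centre of its underside.
- dye_bottle: A small round bottle, 36 mm diameter, 105 mm high, standing on the bench to the left of the board (+y side); leave alone. Origin at the centre of its underside.

How it is judged:
On the way, in this order (a step that is already met when the one before it is completed fails the run):
1. one knob has dropped through the slot into the bin while the other two are still on the deck behind the gate ((((x of knob_1 in the frame of bin between -0.058 and 0.058 m and y of knob_1 in the frame of bin between -0.08 and 0.08 m and z of knob_1 in the frame of bin below 0.06 m) and (y of knob_2 in the frame of gate above 0 m and z of knob_2 in the frame of gate above -0.006 m) and (y of knob_3 in the frame of gate above 0 m and z of knob_3 in the frame of gate above -0.006 m)) or ((y of knob_1 in the frame of gate above 0 m and z of knob_1 in the frame of gate above -0.006 m) and (x of knob_2 in the frame of bin between -0.058 and 0.058 m and y of knob_2 in the frame of bin between -0.08 and 0.08 m and z of knob_2 in the frame of bin below 0.06 m) and (y of knob_3 in the frame of gate above 0 m and z of knob_3 in the frame of gate above -0.006 m)) or ((y of knob_1 in the frame of gate above 0 m and z of knob_1 in the frame of gate above -0.006 m) and (y of knob_2 in the frame of gate above 0 m and z of knob_2 in the frame of gate above -0.006 m) and (x of knob_3 in the frame of bin between -0.058 and 0.058 m and y of knob_3 in the frame of bin between -0.08 and 0.08 m and z of knob_3 in the frame of bin below 0.06 m)))), for 0.2 s.
2. two knobs are in the bin while the last one is still on the deck behind the gate ((((x of knob_1 in the frame of bin between -0.058 and 0.058 m and y of knob_1 in the frame of bin between -0.08 and 0.08 m and z of knob_1 in the frame of bin below 0.06 m) and (x of knob_2 in the frame of bin between -0.058 and 0.058 m and y of knob_2 in the frame of bin between -0.08 and 0.08 m and z of knob_2 in the frame of bin below 0.06 m) and (y of knob_3 in the frame of gate above 0 m and z of knob_3 in the frame of gate above -0.006 m)) or ((x of knob_1 in the frame of bin between -0.058 and 0.058 m and y of knob_1 in the frame of bin between -0.08 and 0.08 m and z of knob_1 in the frame of bin below 0.06 m) and (y of knob_2 in the frame of gate above 0 m and z of knob_2 in the frame of gate above -0.006 m) and (x of knob_3 in the frame of bin between -0.058 and 0.058 m and y of knob_3 in the frame of bin between -0.08 and 0.08 m and z of knob_3 in the frame of bin below 0.06 m)) or ((y of knob_1 in the frame of gate above 0 m and z of knob_1 in the frame of gate above -0.006 m) and (x of knob_2 in the frame of bin between -0.058 and 0.058 m and y of knob_2 in the frame of bin between -0.08 and 0.08 m and z of knob_2 in the frame of bin below 0.06 m) and (x of knob_3 in the frame of bin between -0.058 and 0.058 m and y of knob_3 in the frame of bin between -0.08 and 0.08 m and z of knob_3 in the frame of bin below 0.06 m)))), for 0.2 s.
At the end, for the whole second after the job is handed in: All three knobs lie at rest inside the parts bin, below the deck (within its walls, less than 60 mm above its floor, slower than 30 mm/s), and the two potentiometers, the solder spool and the bottle are within 20 mm of where they started (x of knob_1 in the frame of bin between -0.058 and 0.058 m and y of knob_1 in the frame of bin between -0.08 and 0.08 m and z of each of knob_1, knob_2, knob_3 in the frame of bin below 0.06 m and x of knob_2 in the frame of bin between -0.058 and 0.058 m and y of knob_2 in the frame of bin between -0.08 and 0.08 m and x of knob_3 in the frame of bin between -0.058 and 0.058 m and y of knob_3 in the frame of bin between -0.08 and 0.08 m and linear speed of each of knob_1, knob_2, knob_3 below 0.03 m/s and distance of each of pot_1, pot_2, spool, dye_bottle from where it was at the start of the episode below 0.02 m); the robot touches nothing.
It fails at once if a knob was lifted more than 20 mm above the deck (z of any of knob_1, knob_2, knob_3 in the frame of gate above 0.02 m).
It fails at once if a knob was pinched or pressed harder than 20 N (contact force between the fingers and knob_1 above 20 N or contact force between the fingers and knob_2 above 20 N or contact force between the fingers and knob_3 above 20 N).
It fails at once if a potentiometer was moved more than 20 mm (distance of any of pot_1, pot_2 from where it was at the start of the episode above 0.02 m).
It fails at once if the solder spool or the bottle was moved more than 20 mm (distance of any of spool, dye_bottle from where it was at the start of the episode above 0.02 m).
It also fails if it takes over 64 s, if anything falls off the work surface, if the arm or the gripper's body presses on something with over 40 N, if the wrist force passes 120 N, or if a joint passes its speed limit or range.

## Working session

There is one attempt and no reset: what is moved stays moved. The work goes in short steps, Python scripts to look and compute and a tool call to move; the robot and the scene stay as the last step left them, time stands still between calls to the robot, and variables do not carry over. Pictures are saved under pics/ and viewed, about 8 in all and at most 12, crops included, and the job is handed in when it is done.

Besides the shell and the picture viewer there is one more tool, called after "Emit:" as name(argument=value, ...), one argument or row to a line, values as JSON. play_rows: Moves the arm, as the interface text tells. Its arguments: {"type":"object","properties":{"commands":{"type":"array"},"force":{"type":"number"}},"required":["commands"]}

```bash
mkdir -p pics; python3 - <<'E'
from cell import env
import cv2,numpy as np
s=env.get_state();print(s['time_s'],s['tcp_pos'],s['tool_rot'],s['opening'],env.grip_depth)
a=env.capture('top');b=env.capture('side')
cv2.imwrite('pics/top0.png',a[:,:,::-1]);cv2.imwrite('pics/side0.png',b[:,:,::-1])
for n in('top','side','wrist'):print(n,env.camera_info(n))
E
```

```text
0.0 [ 0.26052574 -0.59480636  0.21340191] [ 9.78777191e-01  2.04924681e-01 -1.34683513e-04 -1.03266021e-03] 0.09530553514827764 0.0188
top {'mtx': array([[445.30914601,   0.        , 276.08258345],
       [  0.        , 445.30914601, 206.29839696],
       [  0.        ,   0.        ,   1.        ]]), 'rvec': array([ 2.21396381, -2.15898163,  0.09644467]), 'tvec': array([0.00382303, 0.55350131, 1.26046278])}
side {'mtx': array([[390.30552782,   0.        , 282.4923393 ],
       [  0.        , 390.30552782, 210.40385801],
       [  0.        ,   0.        ,   1.        ]]), 'rvec': array([ 0.90701446, -2.3584644 ,  1.24991882]), 'tvec': array([0.42051333, 0.26216584, 0.77419555])}
wrist {'mtx': array([[325.1922621 ,   0.        , 283.39423783],
       [  0.        , 325.1922621 , 211.23587188],
       [  0.        ,   0.        ,   1.        ]]), 'tool_from_camera': array([[-7.31025244e-04, -9.56210446e-01, -2.92679086e-01,
         8.44382944e-02],
       [ 9.99999527e-01, -8.86701440e-04,  3.99236866e-04,
        -4.62409497e-04],
       [-6.41273429e-04, -2.92678656e-01,  9.56210643e-01,
        -1.71033230e-01],
       [ 0.00000000e+00,  0.00000000e+00,  0.00000000e+00,
         1.00000000e+00]])}
```

View pics/top0.png

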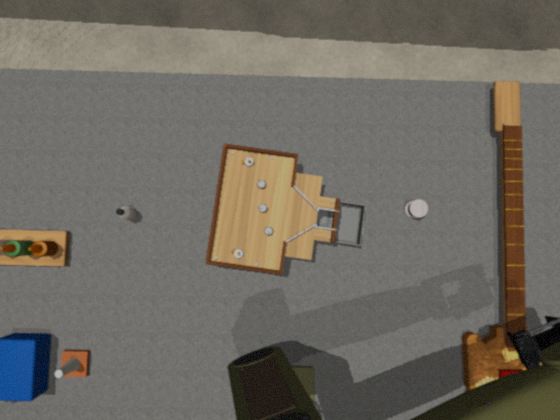

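View pics/side0.png

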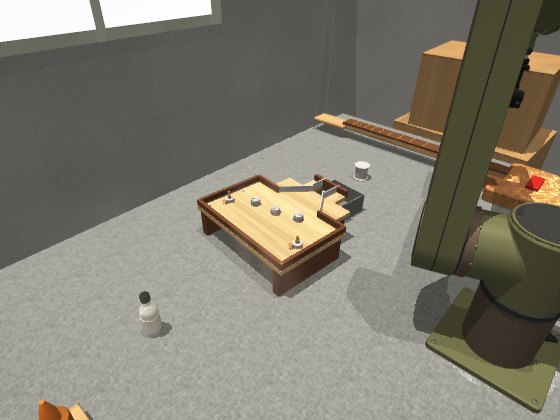

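The top view shows the board: knobs near (262,184), (263,209) and (269,231), pots near (249,161) and (238,253), gate near (317,218), spool (417,209), bottle (126,213). I'll enlarge it for precise measurement.

```bash
python3 - <<'E'
import cv2
a=cv2.imread('pics/top0.png')[140:280,200:370]
cv2.imwrite('pics/top0c.png',cv2.resize(a,None,fx=4.25,fy=4.25,interpolation=cv2.INTER_CUBIC))
E
```

```text
(no output)
```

View pics/top0c.png

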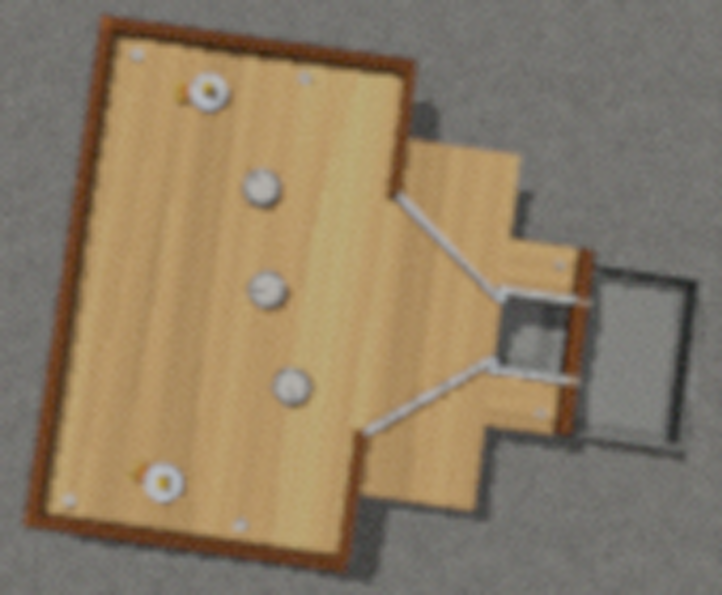

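```bash
cat > h.py <<'E'
import numpy as np,cv2
from cell import env
from scipy.spatial.transform import Rotation as R
def ray(n,uv,z):
    c=env.camera_info(n);uv=np.asarray(uv,float).reshape(-1,1,2)
    Rm=cv2.Rodrigues(c['rvec'])[0];o=-Rm.T@c['tvec']
    d=np.c_[cv2.undistortPoints(uv,c['mtx'],None).reshape(-1,2),np.ones(len(uv))]@Rm
    return o+d*((z-o[2])/d[:,2])[:,None]
E
python3 - <<'E'
from h import *
f=lambda p:np.array(p,float)/4.25+[200,140]-.38
px=f([(398,196),(365,433),(502,297),(493,364),(117,32),(411,66),(42,516),(340,556)])
w=ray('top',px,.103)[:,:2]
print(w.round(4))
d=np.linalg.norm
print(d(w[0]-w[1]),d(w[2]-w[3]))
# which x sign: fit both
for s in(1,-1):
  b=np.array([(75,-49),(-75,-49),(18,-124),(-18,-124),(155,145),(155,-43),(-155,145),(-155,-43)])*[s,1]/1e3
  bm,wm=b.mean(0),w.mean(0);H=(b-bm).T@(w-wm);U,S,V=np.linalg.svd(H)
  Q=V.T@U.T;t=wm-Q@bm
  print(s,np.linalg.det(Q),np.degrees(np.arctan2(Q[1,0],Q[0,0])),t,((b@Q.T+t-w)*1e3).round(1).tolist())
  if np.linalg.det(Q)>0: np.savez('board.npz',Q=Q,t=t);QQ,tt=Q,t
def b(w):return ((w[:,:2]-tt)@QQ*1e3).round(1)
# knobs
img=cv2.imread('pics/top0.png')
k=ray('top',f([(262,187),(268,290),(292,386)]),.100);print('knobs',k.round(4),b(k))
p=ray('top',f([(209,91),(163,482)]),.095);print('pots',p.round(4),b(p))
k=ray('side',[(256,202),(275.5,211),(298,217.5)],.095);print('side knobs',b(k))
print('gate',QQ@[0,-.122]+tt)
E
```

```text
[[ 0.6038 -0.0266]
 [ 0.4529 -0.0091]
 [ 0.5411 -0.094 ]
 [ 0.4984 -0.089 ]
 [ 0.7048  0.1555]
 [ 0.6878 -0.0331]
 [ 0.3961  0.1923]
 [ 0.3757  0.0048]]
0.15193051042906386 0.04292289923637131
1 1.0000000000000002 -6.682527586300235 [0.53464046 0.0302339 ] [[-0.4, -0.6], [1.5, -0.6], [-3.0, -1.0], [3.9, -1.8], [0.7, 0.7], [-4.2, 2.6], [1.5, -0.0], [0.0, 0.7]]
-1 -1.0000000000000002 173.31747241369976 [0.53464046 0.0302339 ] [[-0.4, -0.6], [1.5, -0.6], [-3.0, -1.0], [3.9, -1.8], [0.7, 0.7], [-4.2, 2.6], [1.5, -0.0], [0.0, 0.7]]
knobs [[0.6077 0.0602 0.1   ]
 [0.542  0.0546 0.1   ]
 [0.4814 0.0377 0.1   ]] [[ 69.1  38.2]
 [  4.4  25. ]
 [-53.7   1.3]]
pots [[0.6696 0.096  0.095 ]
 [0.4189 0.1178 0.095 ]] [[ 126.4   81.1]
 [-125.2   73.5]]
side knobs [[ 63.1  38.8]
 [ -0.8  27.3]
 [-57.8   3.8]]
gate [ 0.52044358 -0.09093726]
```

```bash
cat >> h.py <<'E'
B=np.load('board.npz');Q,t=B['Q'],B['t'];yb=np.degrees(np.arctan2(Q[1,0],Q[0,0]))
OFF=21.5
def plan(rows):
    """rows: (knob bx, by mm, phi deg push dir towards +bx from -y, gap mm behind, z mm of tip above bench)"""
    s=env.get_state();R0=R.from_quat(s['tool_rot']);p0=s['tcp_pos']
    bp=(p0[:2]-t)@Q*1e3
    print('t',round(s['time_s'],2),'tcp board',bp.round(1),'z',round(p0[2]*1e3,1),'F',np.round(s['contact_force'],1),'open',round(s['opening']*1e3,1))
    for x,y,ph,g,z in rows:
        a=np.radians(ph);bx=np.array([-np.sin(a),np.cos(a)])
        w=Q@((np.array([x,y])+bx*(OFF+g))/1e3)+t
        X=np.r_[Q@bx,0];Z=np.array([0,0,-1.]);Rt=R.from_matrix(np.c_[X,np.cross(Z,X),Z])
        print(np.round((R0.inv()*Rt).as_rotvec(degrees=True),1),(R0.inv().apply(np.r_[w,z/1e3]-p0)*1e3).round(1))
E
python3 -c "
from h import *
plan([(4.4,25,0,14,200),(4.4,25,0,14,90)])"
```

```text
t 0.1 tcp board [-199.5 -652.7] z 213.5 F [ 0.9 -0.2 -1.2] open 95.1
[ -0.1  -0.1 -59.7] [ 536.2 -512.6   14.5]
[ -0.1  -0.1 -59.7] [ 536.2 -512.4  124.5]
```

Emit:
play_rows(
  commands=[0, 0, -60, 536, -512, 14, 0.105, 0, 0, -60, 536, -512, 14, 0.105, 0, 0, -60, 536, -512, 14, 0.105, 0, 0, -60, 536, -512, 14, 0.105, 0, 0, -60, 536, -512, 14, 0.105, 0, 0, -60, 536, -512, 14, 0.105, 0, 0, -60, 536, -512, 14, 0.105, 0, 0, -60, 536, -512, 14, 0.105],
  force=10,
)

```text
time_s: 0.9
tcp_pos: [0.4149, -0.2243, 0.2067]
tool_rot: [0.745, 0.668, 0.0, -0.0]
contact_force: [0.9, 0.7, 0.2]
opening: 0.0363
```

```bash
python3 -c "
from h import *
plan([(4.4,25,0,14,200),(4.4,25,0,14,90)])"
```

```text
t 0.9 tcp board [ -89.3 -266.7] z 206.7 F [0.9 0.7 0.2] open 36.3
[-0.  -0.   0.4] [326.5  96.3   6.7]
[-0.  -0.   0.4] [326.5  96.3 116.7]
```

Emit:
play_rows(
  commands=[0, 0, 0.4, 326, 96, 6, 0.105, 0, 0, 0.4, 326, 96, 6, 0.105, 0, 0, 0.4, 326, 96, 6, 0.105, 0, 0, 0.4, 326, 96, 6, 0.105, 0, 0, 0.4, 326, 96, 6, 0.105, 0, 0, 0.4, 326, 96, 6, 0.105, 0, 0, 0.4, 326, 96, 6, 0.105, 0, 0, 0.4, 326, 96, 6, 0.105],
)

```text
time_s: 1.7
tcp_pos: [0.5468, 0.0909, 0.2003]
tool_rot: [0.746, 0.666, 0.0, -0.001]
contact_force: [-0.1, -0.1, -0.6]
opening: 0.0101
```

```bash
python3 - <<'E'
from h import *
plan([(4.4,25,0,14,200),(4.4,25,0,14,90)])
cv2.imwrite('pics/w1.png',env.capture('wrist')[:,:,::-1])
E
```

```text
t 1.7 tcp board [ 5.  61.7] z 200.3 F [-0.1 -0.1 -0.6] open 10.1
[-0.1 -0.1  0.2] [-1.2 -0.6  0.3]
[-0.1 -0.1  0.2] [ -1.3  -0.5 110.3]
```

View pics/w1.png

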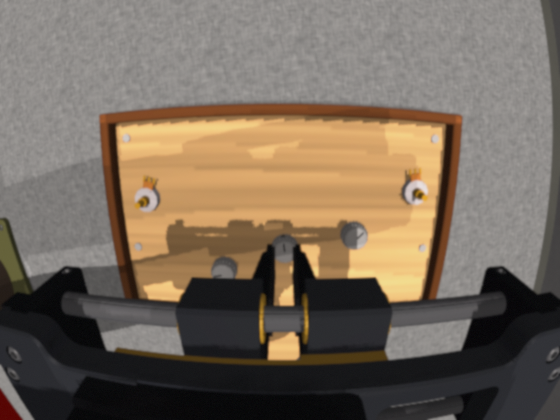

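The wrist view shows the three knobs at (224,270), (285,247) and (354,236), with the fingertips behind the middle one. I'll cross-check the knob positions from this view.

```bash
cat >> h.py <<'E'
def wray(uv,z,s):
    c=env.camera_info('wrist');K=c['mtx'];T=c['tool_from_camera'];Rt=R.from_quat(s['tool_rot']).as_matrix()
    d=cv2.fisheye.undistortPoints(np.array(uv,float).reshape(-1,1,2),K,np.zeros(4)).reshape(-1,2)
    d=np.c_[d,np.ones(len(d))]@T[:3,:3].T@Rt.T;o=Rt@T[:3,3]+s['tcp_pos']
    return ((o+d*((z-o[2])/d[:,2])[:,None])[:,:2]-t)@Q*1e3
E
python3 - <<'E'
from h import *
s=env.get_state()
print(wray([(224,270),(285,247),(354,236),(147,200),(416,193)],.097,s).round(1))
print(wray([(121,127),(444,124)],.09,s).round(1))
E
```

```text
[[ -51.2    0.7]
 [   7.    25.4]
 [  70.5   36. ]
 [-121.2   70.3]
 [ 127.3   77.5]]
[[-146.   139.3]
 [ 154.3  142.5]]
```

Emit:
play_rows(
  commands=[0, 0, 0.2, -1, 0, 40, 0.105, 0, 0, 0.2, -1, 0, 75, 0.105, 0, 0, 0.2, -1, 0, 95, 0.105, 0, 0, 0.2, -1, 0, 105, 0.105, 0, 0, 0.2, -1, 0, 109, 0.105, 0, 0, 0.2, -5, 0, 109, 0.105, 0, 0, 0.2, -10, 0, 109, 0.105, 0, 0, 0.2, -15, 0, 109, 0.105],
)

```text
time_s: 2.55
tcp_pos: [0.5455, 0.0716, 0.0937]
tool_rot: [0.749, 0.663, 0.001, 0.001]
contact_force: [0.4, 0.0, 0.5]
opening: 0.0101
```

```bash
python3 - <<'E'
from h import *
plan([(5,25,0,0,90),(0,-90,0,0,90),(0,-129,0,0,90)])
cv2.imwrite('pics/w2.png',env.capture('wrist')[120:420,130:430,::-1].repeat(2,0).repeat(2,1))
E
```

```text
t 2.55 tcp board [ 6.  42.4] z 93.7 F [0.4 0.  0.5] open 10.1
[ 0.2 -0.  -0.3] [ 4.1 -1.   3.7]
[ 0.2 -0.  -0.3] [-110.9   -5.4    3.7]
[ 0.2 -0.  -0.3] [-149.9   -5.3    3.6]
```

View pics/w2.png

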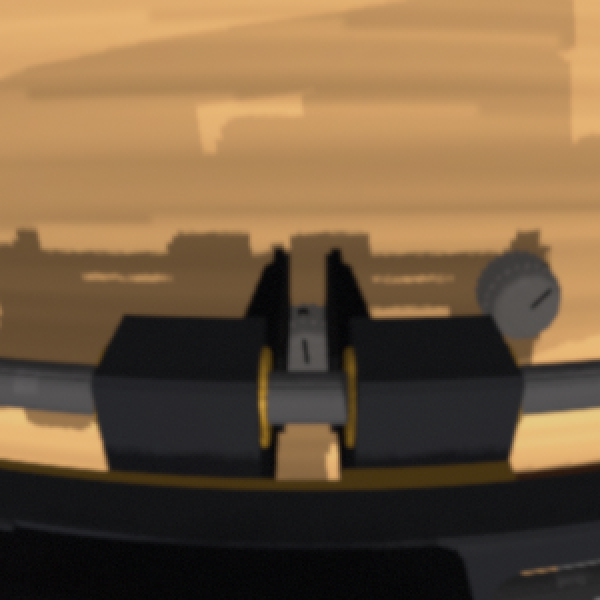

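The fingertips straddle the middle knob's back, seen between them near (308,330). Starting the push.

Emit:
play_rows(
  commands=[0, 0, 0, -5, 0, 2, 0.105, 0, 0, 0, -12, 0, 2, 0.105, 0, 0, 0, -21, -1, 2, 0.105, 0, 0, 0, -31, -1, 2, 0.105, 0, 0, 0, -41, -2, 2, 0.105, 0, 0, 0, -51, -3, 2, 0.105, 0, 0, 0, -61, -4, 2, 0.105, 0, 0, 0, -70, -4, 2, 0.105],
)

```text
time_s: 3.4
tcp_pos: [0.5318, 0.0022, 0.0901]
tool_rot: [0.749, 0.663, -0.0, -0.0]
contact_force: [0.6, 0.3, -0.0]
opening: 0.0101
```

```bash
python3 - <<'E'
from h import *
plan([(0,-90,0,0,89),(0,-129,0,0,90)])
a=env.capture('top')[140:280,200:370,::-1]
cv2.imwrite('pics/t2.png',cv2.resize(a,None,fx=4.25,fy=4.25,interpolation=cv2.INTER_CUBIC))
E
```

```text
t 3.4 tcp board [  0.4 -28.2] z 90.1 F [ 0.6  0.3 -0. ] open 10.1
[-0.   0.  -0.3] [-40.3  -0.2   1.1]
[-0.   0.  -0.3] [-79.3  -0.    0.1]
```

View pics/t2.png

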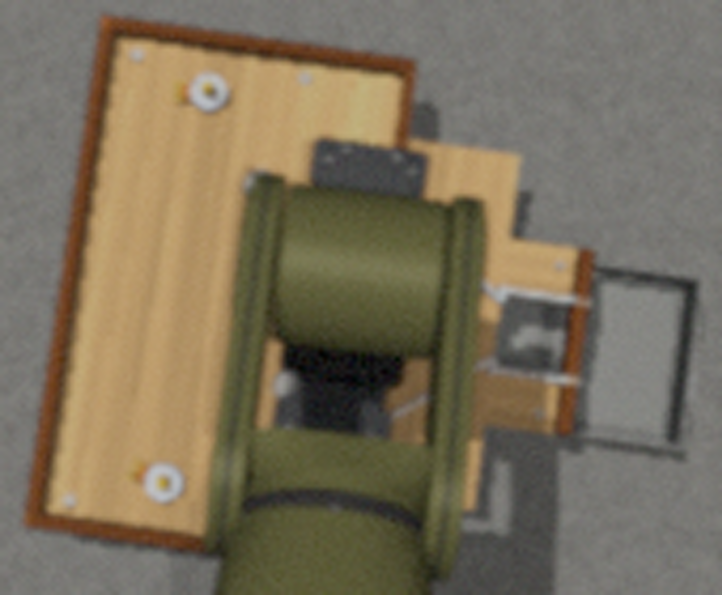

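Emit:
play_rows(
  commands=[0, 0, 0, -9, 0, 1, 0.105, 0, 0, 0, -18, 0, 1, 0.105, 0, 0, 0, -27, 0, 1, 0.105, 0, 0, 0, -36, 0, 1, 0.105, 0, 0, 0, -45, 0, 1, 0.105, 0, 0, 0, -52, 0, 1, 0.105, 0, 0, 0, -58, 0, 1, 0.105, 0, 0, 0, -64, 0, 1, 0.105],
)

```text
time_s: 4.25
tcp_pos: [0.5243, -0.0609, 0.0891]
tool_rot: [0.749, 0.663, 0.0, -0.0]
contact_force: [0.5, -0.8, -0.2]
opening: 0.0099
```

```bash
python3 - <<'E'
from h import *
plan([(0,-129,0,0,90)])
a=env.capture('wrist')[200:400,180:380,::-1];b=env.capture('side')[150:250,240:380,::-1]
a=cv2.resize(a,(400,400));b=cv2.resize(b,(400,286),interpolation=cv2.INTER_CUBIC)
cv2.imwrite('pics/c3.png',np.hstack([a,np.vstack([b,np.zeros((114,400,3),np.uint8)])]))
E
```

```text
t 4.25 tcp board [  0.3 -91.7] z 89.1 F [ 0.5 -0.8 -0.2] open 9.9
[ 0.  -0.  -0.3] [-15.8  -0.2  -0.9]
```

View pics/c3.png

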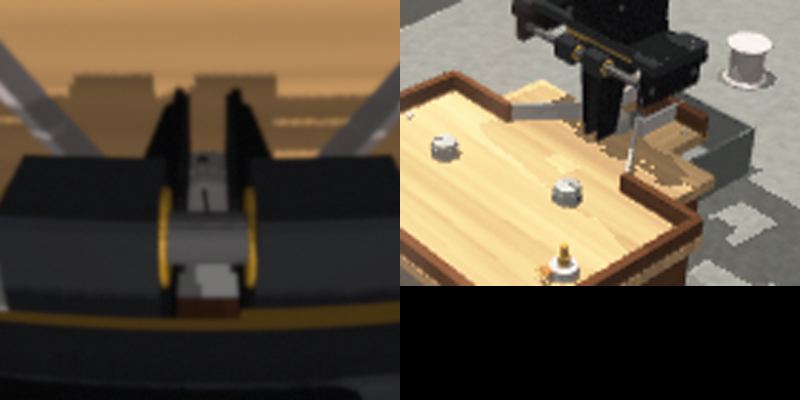

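The knob is cradled centrally between the two guides in the wrist view (fingers at x≈205, funnel mid about 207), and the other two are still on the deck. Pushing it through.

Emit:
play_rows(
  commands=[0, 0, 0, -5, 0, 0, 0.105, 0, 0, 0, -10, 0, 0, 0.105, 0, 0, 0, -14, 0, 0, 0.105, 0, 0, 0, -18, 0, 0, 0.105, 0, 0, 0, -18, 0, 0, 0.105, 0, 0, 0, -10, 0, 0, 0.105, 0, 0, 0, 10, 0, -20, 0.105, 0, 0, 0, 30, 0, -60, 0.105],
)

```text
time_s: 5.15
tcp_pos: [0.5251, -0.0293, 0.1458]
tool_rot: [0.749, 0.663, -0.003, -0.003]
contact_force: [0.6, -1.2, -0.1]
opening: 0.0099
```

```bash
python3 - <<'E'
from h import *
plan([(-53,1,32,14,150),(-53,1,32,14,91)])
a=env.capture('wrist')[200:400,180:380,::-1];b=env.capture('top')[140:280,200:370,::-1]
a=cv2.resize(a,(400,400));b=cv2.resize(b,(400,329),interpolation=cv2.INTER_CUBIC)
cv2.imwrite('pics/c4.png',np.hstack([a,np.vstack([b,np.zeros((71,400,3),np.uint8)])]))
E
```

```text
t 5.15 tcp board [ -2.5 -60.2] z 145.8 F [ 0.6 -1.2 -0.1] open 9.9
[ -0.5  -0.2 -32.3] [ 91.  -69.8  -3.6]
[ -0.5  -0.2 -32.3] [ 90.9 -69.3  55.4]
```

View pics/c4.png

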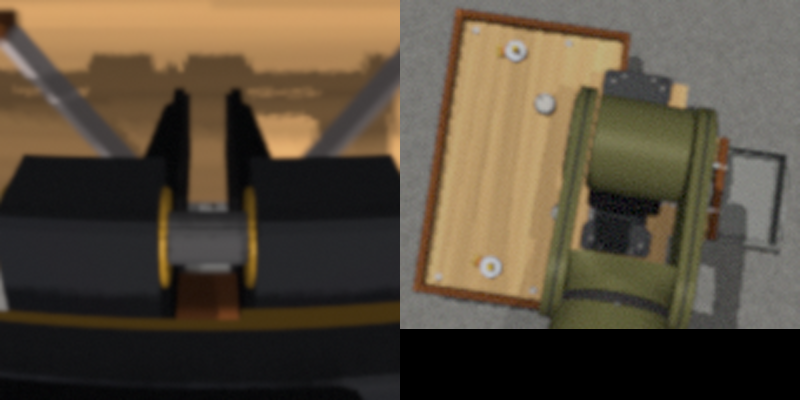

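Unclear whether the knob fell (a grey patch at (208,208) by the gate). I'll move above knob 3's start, which should clear the top view.

Emit:
play_rows(
  commands=[0, 0, -8, 20, -18, -10, 0.105, 0, 0, -16, 45, -36, -10, 0.105, 0, 0, -24, 70, -54, -10, 0.105, 0, 0, -32, 90, -70, -10, 0.105, 0, 0, -32, 91, -70, -10, 0.105, 0, 0, -32, 91, -70, -10, 0.105, 0, 0, -32, 91, -70, -10, 0.105, 0, 0, -32, 91, -70, -10, 0.105],
)

```text
time_s: 6.05
tcp_pos: [0.47, 0.0675, 0.159]
tool_rot: [0.538, 0.843, -0.0, 0.0]
contact_force: [0.1, -0.2, -0.1]
opening: 0.01
```

```bash
python3 - <<'E'
from h import *
plan([(-53,1,32,14,91)])
a=env.capture('wrist')[150:400,150:400,::-1];b=env.capture('top')[180:260,260:370,::-1]
a=cv2.resize(a,(360,360));b=cv2.resize(b,(440,320),interpolation=cv2.INTER_CUBIC)
cv2.imwrite('pics/c5.png',np.hstack([a,np.vstack([b,np.zeros((40,440,3),np.uint8)])]))
E
```

```text
t 6.05 tcp board [-68.6  29.5] z 159.0 F [ 0.1 -0.2 -0.1] open 10.0
[-0.   0.  -0.4] [ 3.1 -1.9 68. ]
```

View pics/c5.png

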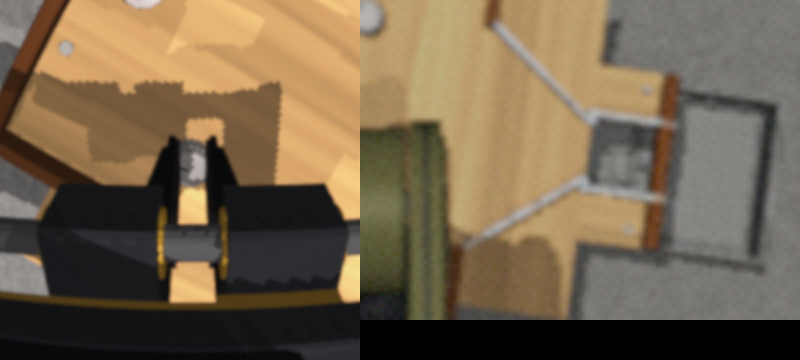

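The gate and deck are clear in the top view, so knob 2 has dropped. Knob 3 is centred between the fingers. Descending behind it and starting the push.

Emit:
play_rows(
  commands=[0, 0, 0, 3, 0, 35, 0.105, 0, 0, 0, 3, 0, 55, 0.105, 0, 0, 0, 3, 0, 65, 0.105, 0, 0, 0, 3, 0, 69, 0.105, 0, 0, 0, -2, 0, 69, 0.105, 0, 0, 0, -7, 0, 69, 0.105, 0, 0, 0, -12, 0, 69, 0.105, 0, 0, 0, -18, 0, 69, 0.105],
)

```text
time_s: 6.95
tcp_pos: [0.478, 0.0514, 0.0911]
tool_rot: [0.537, 0.844, 0.0, 0.001]
contact_force: [-0.0, 0.3, -0.3]
opening: 0.0099
```

```bash
python3 - <<'E'
from h import *
plan([(-53,1,32,0,90),(-42,-16,32,0,90),(-11,-66,32,0,90),(-7,-73,24,0,90),(-4,-80,16,0,90),(-1,-87,8,0,90),(0,-94,0,0,90)])
E
```

```text
t 6.95 tcp board [-58.7  14.4] z 91.1 F [-0.   0.3 -0.3] open 9.9
[ 0.1  0.  -0.3] [ 7.1 -2.3  1.1]
[ 0.1  0.  -0.3] [-13.2  -1.9   1.1]
[ 0.1  0.  -0.3] [-72.   -1.8   1.1]
[0.1 0.  7.7] [-80.3   0.9   1.1]
[ 0.1  0.  15.7] [-88.4   2.7   1.1]
[ 0.1  0.  23.7] [-97.    4.4   1.1]
[ 0.1  0.  31.7] [-104.8    4.2    1.1]
```

Emit:
play_rows(
  commands=[0, 0, 0, -9, 0, 1, 0.105, 0, 0, 0, -18, 0, 1, 0.105, 0, 0, 0, -27, 0, 1, 0.105, 0, 0, 0, -36, -1, 1, 0.105, 0, 0, 0, -45, -1, 1, 0.105, 0, 0, 0, -54, -1, 1, 0.105, 0, 0, 0, -63, -2, 1, 0.105, 0, 0, 0, -72, -2, 1, 0.105],
)

```text
time_s: 7.75
tcp_pos: [0.5059, -0.0149, 0.0891]
tool_rot: [0.537, 0.844, -0.0, -0.0]
contact_force: [-0.0, 1.0, -0.6]
opening: 0.0099
```

```bash
python3 - <<'E'
from h import *
plan([(-11,-66,32,0,90),(-8,-72,28,0,90),(-6,-76,24,0,90),(-4,-80,20,0,90),(-2.5,-84,16,0,90),(-1,-88,12,0,90),(0,-92,8,0,90),(0,-96,4,0,90),(0,-100,0,0,90)])
E
```

```text
t 7.75 tcp board [-23.2 -48.2] z 89.1 F [-0.   1.  -0.6] open 9.9
[-0.  -0.  -0.3] [-0.1  1.  -0.9]
[-0.  -0.   3.7] [-6.8  1.8 -0.9]
[-0.  -0.   7.7] [-11.4   2.9  -0.9]
[-0.  -0.  11.7] [-16.1   4.   -0.9]
[-0.  -0.  15.7] [-20.7   4.6  -0.9]
[-0.  -0.  19.7] [-25.3   5.2  -0.9]
[-0.  -0.  23.7] [-29.8   5.4  -0.9]
[-0.  -0.  27.7] [-33.9   4.6  -0.9]
[-0.  -0.  31.7] [-38.    3.8  -0.9]
```

Emit:
play_rows(
  commands=[0, 0, 4, -7, 2, -1, 0.105, 0, 0, 8, -11.5, 3, -1, 0.105, 0, 0, 12, -16, 4, -1, 0.105, 0, 0, 16, -21, 4.5, -1, 0.105, 0, 0, 20, -25.5, 5, -1, 0.105, 0, 0, 24, -30, 5.5, -1, 0.105, 0, 0, 28, -34, 4.5, -1, 0.105, 0, 0, 32, -38, 4, -1, 0.105],
)

```text
time_s: 8.55
tcp_pos: [0.5257, -0.0475, 0.0901]
tool_rot: [0.75, 0.662, -0.0, -0.0]
contact_force: [-0.6, 0.5, 0.4]
opening: 0.01
```

```bash
python3 - <<'E'
from h import *
plan([(0,-129,0,0,90),(0,-130,0,0,90)])
a=env.capture('wrist')[150:400,150:400,::-1];b=env.capture('top')[180:260,260:370,::-1]
a=cv2.resize(a,(360,360));b=cv2.resize(b,(440,320),interpolation=cv2.INTER_CUBIC)
cv2.imwrite('pics/c6.png',np.hstack([a,np.vstack([b,np.zeros((40,440,3),np.uint8)])]))
E
```

```text
t 8.55 tcp board [  0.1 -78.2] z 90.1 F [-0.6  0.5  0.4] open 10.0
[-0.  -0.  -0.4] [-29.3   0.1   0.1]
[-0.  -0.  -0.4] [-30.3   0.1   0.1]
```

View pics/c6.png

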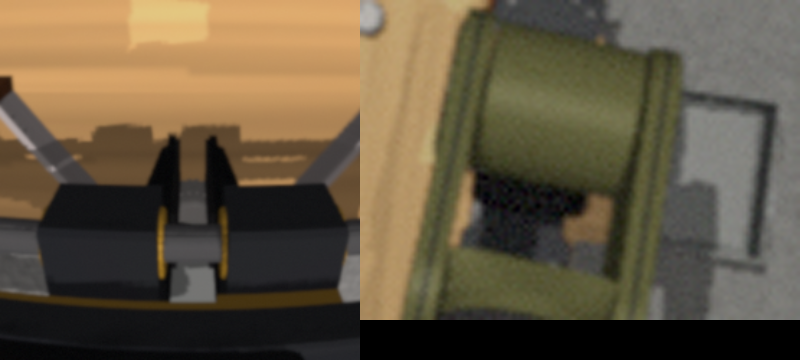

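Knob 3 is held in the cradle (193,190), centred on the funnel. Pushing it through.

Emit:
play_rows(
  commands=[0, 0, 0, -7, 0, 0, 0.105, 0, 0, 0, -13, 0, 0, 0.105, 0, 0, 0, -19, 0, 0, 0.105, 0, 0, 0, -24, 0, 0, 0.105, 0, 0, 0, -28, 0, 0, 0.105, 0, 0, 0, -32, 0, 0, 0.105, 0, 0, 0, -32, 0, 0, 0.105, 0, 0, 0, -15, 0, 0, 0.105],
)

```text
time_s: 9.45
tcp_pos: [0.5237, -0.0628, 0.0902]
tool_rot: [0.749, 0.662, -0.0, 0.0]
contact_force: [0.3, 0.2, 0.3]
opening: 0.0096
```

```bash
python3 - <<'E'
from h import *
plan([(0,-90,0,0,165),(69.5,37.5,-28,14,165)])
E
```

```text
t 9.45 tcp board [ -0.  -93.7] z 90.2 F [0.3 0.2 0.3] open 9.6
[ 0.   0.  -0.4] [ 25.1  -0.1 -74.8]
[ 0.   0.  27.6] [163.1  85.1 -74.9]
```

Emit:
play_rows(
  commands=[0, 0, 0, 10, 0, -25, 0.105, 0, 0, 0, 25, 0, -65, 0.105, 0, 0, 7, 60, 20, -75, 0.105, 0, 0, 14, 95, 42, -75, 0.105, 0, 0, 21, 130, 64, -75, 0.105, 0, 0, 28, 163, 85, -75, 0.105, 0, 0, 28, 163, 85, -75, 0.105, 0, 0, 28, 163, 85, -75, 0.105],
)

```text
time_s: 10.25
tcp_pos: [0.6276, 0.0903, 0.1645]
tool_rot: [0.886, 0.463, -0.001, -0.0]
contact_force: [-0.6, 0.0, -0.1]
opening: 0.0099
```

```bash
python3 - <<'E'
from h import *
plan([(69.5,37.5,-28,14,91)])
a=env.capture('wrist')[150:400,150:400,::-1];b=env.capture('top')[180:260,260:370,::-1]
a=cv2.resize(a,(360,360));b=cv2.resize(b,(440,320),interpolation=cv2.INTER_CUBIC)
cv2.imwrite('pics/c7.png',np.hstack([a,np.vstack([b,np.zeros((40,440,3),np.uint8)])]))
E
```

```text
t 10.25 tcp board [85.4 70.5] z 164.5 F [-0.6  0.  -0.1] open 9.9
[-0.   0.1 -0.1] [-1.   1.5 73.5]
```

View pics/c7.png

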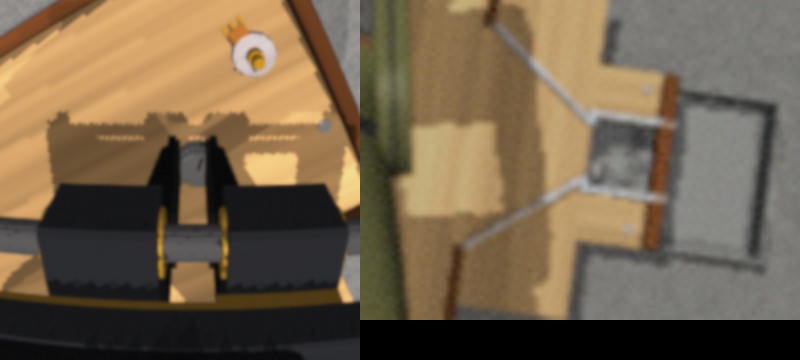

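The funnel and gate are clear again, and knob 1 sits between the fingertips at (193,163), with the pot well behind at (252,53). Descending and pushing.

Emit:
play_rows(
  commands=[0, 0, 0, 0, 0, 38, 0.105, 0, 0, 0, 0, 0, 60, 0.105, 0, 0, 0, 0, 0, 70, 0.105, 0, 0, 0, 0, 0, 74, 0.105, 0, 0, 0, -5, 0, 74, 0.105, 0, 0, 0, -10, 0, 74, 0.105, 0, 0, 0, -15, 0, 74, 0.105, 0, 0, 0, -21, 0, 74, 0.105],
)

```text
time_s: 11.15
tcp_pos: [0.6162, 0.0721, 0.0924]
tool_rot: [0.887, 0.462, 0.001, 0.0]
contact_force: [1.1, 0.1, -0.1]
opening: 0.0103
```

```bash
python3 - <<'E'
from h import *
plan([(69.5,37.5,-28,0,90),(40,-17,-28,0,90),(10,-73,-28,0,90)])
E
```

```text
t 11.15 tcp board [76.1 51.1] z 92.4 F [ 1.1  0.1 -0.1] open 10.3
[ 0.1 -0.1 -0.3] [6.4 0.5 2.4]
[ 0.1 -0.1 -0.3] [-55.6   0.3   2.3]
[ 0.1 -0.1 -0.3] [-119.1    0.4    2.2]
```

Emit:
play_rows(
  commands=[0, 0, 0, -8, 0, 2, 0.105, 0, 0, 0, -17, 0, 2, 0.105, 0, 0, 0, -26, 0, 2, 0.105, 0, 0, 0, -35, 0, 2, 0.105, 0, 0, 0, -44, 0, 2, 0.105, 0, 0, 0, -53, 0, 2, 0.105, 0, 0, 0, -62, 0, 2, 0.105, 0, 0, 0, -71, 0, 2, 0.105],
)

```text
time_s: 11.95
tcp_pos: [0.5746, 0.0137, 0.0891]
tool_rot: [0.887, 0.462, 0.0, 0.0]
contact_force: [0.5, -0.5, 0.0]
opening: 0.0102
```

```bash
python3 - <<'E'
from h import *
plan([(10,-73,-28,0,90),(8,-77,-24,0,90),(5,-83,-16,0,90),(2,-89,-8,0,90),(0,-95,0,0,90)])
E
```

```text
t 11.95 tcp board [ 41.7 -11.8] z 89.1 F [ 0.5 -0.5  0. ] open 10.2
[ 0.  -0.  -0.3] [-47.4   1.   -0.9]
[ 0.  -0.  -4.3] [-51.9  -0.4  -0.9]
[  0.   -0.  -12.3] [-59.1  -3.1  -0.9]
[  0.   -0.  -20.3] [-66.6  -5.8  -0.9]
[  0.   -0.  -28.3] [-74.1  -7.5  -0.9]
```

Emit:
play_rows(
  commands=[0, 0, 0, -10, 0, -1, 0.105, 0, 0, 0, -20, 0, -1, 0.105, 0, 0, 0, -30, 0, -1, 0.105, 0, 0, 0, -40, 1, -1, 0.105, 0, 0, 0, -47, 1, -1, 0.105, 0, 0, -4, -52, 0, -1, 0.105, 0, 0, -12, -59, -3, -1, 0.105, 0, 0, -20, -66.5, -6, -1, 0.105],
)

```text
time_s: 12.75
tcp_pos: [0.5318, -0.0372, 0.0902]
tool_rot: [0.791, 0.611, 0.0, 0.0]
contact_force: [0.4, 0.5, 1.0]
opening: 0.0102
```

```bash
python3 - <<'E'
from h import *
plan([(0,-95,0,0,90),(0,-130,0,0,90)])
E
```

```text
t 12.75 tcp board [  5.  -67.3] z 90.2 F [0.4 0.5 1. ] open 10.2
[ 0.  -0.  -7.9] [-6.8 -4.1  0.1]
[ 0.  -0.  -7.9] [-41.5   0.7   0.1]
```

Emit:
play_rows(
  commands=[0, 0, -4, -4, -2, 0, 0.105, 0, 0, -8, -8, -4, 0, 0.105, 0, 0, -8, -15, -3, 0, 0.105, 0, 0, -8, -22, -2, 0, 0.105, 0, 0, -8, -29, -1, 0, 0.105, 0, 0, -8, -35, 0, 0, 0.105, 0, 0, -8, -40, 0.5, 0, 0.105, 0, 0, -8, -44, 1, 0, 0.105],
)

```text
time_s: 13.55
tcp_pos: [0.5217, -0.0801, 0.0901]
tool_rot: [0.749, 0.663, -0.0, 0.0]
contact_force: [-0.1, -0.2, -0.1]
opening: 0.0101
```

```bash
python3 - <<'E'
from h import *
plan([(0,-130,0,0,90),(0,-70,0,0,165),(0,60,0,0,230)])
E
```

```text
t 13.55 tcp board [-1.000e-01 -1.111e+02] z 90.1 F [-0.1 -0.2 -0.1] open 10.1
[-0.   0.  -0.3] [2.6 0.  0.1]
[-0.   0.  -0.3] [ 62.6  -0.3 -74.9]
[-0.   0.  -0.3] [ 192.6   -0.9 -139.9]
```

Emit:
play_rows(
  commands=[0, 0, 0, 0, 0, 0, 0.105, 0, 0, 0, 10, 0, 0, 0.105, 0, 0, 0, 25, 0, -30, 0.105, 0, 0, 0, 50, 0, -70, 0.105, 0, 0, 0, 85, 0, -105, 0.105, 0, 0, 0, 125, 0, -130, 0.105, 0, 0, 0, 165, 0, -140, 0.105, 0, 0, 0, 200, 0, -140, 0.105],
)

```text
time_s: 14.35
tcp_pos: [0.547, 0.122, 0.2334]
tool_rot: [0.748, 0.663, 0.002, 0.001]
contact_force: [0.9, 0.1, -0.3]
opening: 0.01
```

```bash
python3 - <<'E'
from h import *
plan([(0,60,0,0,230)])
T=env.capture('top')
b=T[140:280,200:370,::-1];a=env.capture('side')[150:290,180:390,::-1]
cv2.imwrite('pics/c8.png',np.hstack([cv2.resize(b,(390,321),interpolation=cv2.INTER_CUBIC),cv2.resize(a,(410,321),interpolation=cv2.INTER_CUBIC)]))
d=np.abs(T[:,:,::-1].astype(int)-cv2.imread('pics/top0.png')).mean(2)
f=lambda x,y,r:d[y-r:y+r,x-r:x+r].mean().round(1)
print('change spool,bottle',f(417,209,14),f(126,213,12))
E
```

```text
t 14.35 tcp board [ 1.6 92.6] z 233.4 F [ 0.9  0.1 -0.3] open 10.0
[ 0.3 -0.1 -0.2] [-11.1  -1.5   3.4]
change spool,bottle 7.1 6.2
```

View pics/c8.png

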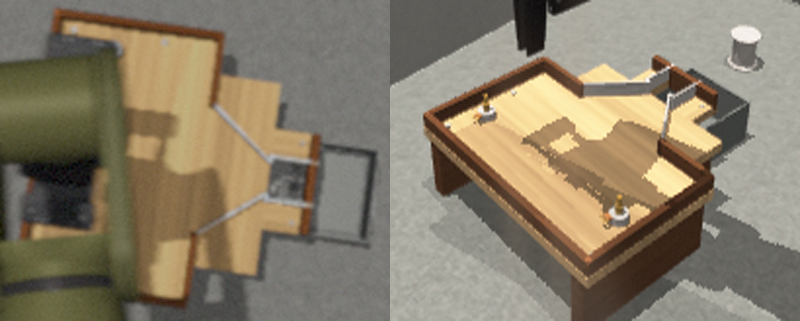

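The deck shows no knobs left, both pots are in place, and the hand is clear above. Handing in.

```bash
python3 -c "
from cell import env
print(env.hand_in(), env.get_state()['time_s'])"
```

```text
the job is handed in; nothing more can be done
the job is handed in; nothing more can be done
```

I swept the three knobs through the gate one at a time with the fingertips set 10 mm apart: knob 2, then knob 3, then knob 1. I lifted the hand clear over the deck and handed the job in at about 14.5 s of the 64 s allowed.

**Checks that passed**
- The last top and side views show no knob left on the deck, funnel or gate.
- Before each new knob was pushed, the top view showed the gate and funnel clear.
- Both potentiometers look to be where they started, by eye.
- The spool and bottle areas of the top view show only a small change from the start, about 6–7 grey levels on average. I take that for image noise and did not compare it with an untouched area.
- Contact force read at most about 1.5 N at the end of each move.

**What I could not confirm**
- I did not see three separate knobs in the bin, because the view into the slot is dark. I infer that they are there because they are gone from the deck.
- Knob positions from the top and wrist cameras agreed within about 3 mm. The side camera's rough estimates differed by up to about 7 mm, so I did not use them.

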